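# Present a blue stone to the viewer and hold the third filter

### The arm

A 6-joint arm with a two-finger parallel gripper is mounted at the origin on the work surface. World frame = base frame: x ahead of the robot, y to its left, z up, the work surface at z = 0. Lengths are in mm, angles in degrees, forces in N, time in s.
With the tool pointing down it reaches from about 350 to 850 mm from the base axis. Payload 8.1 kg.
Tool frame: the origin (TCP) lies at the centre of the arm's flange, where the gripper is bolted on; the fingertips stand 173 mm ahead of it and the grasp point (between the pads) lies 155 mm ahead of it; z points along the fingers, y is the line along which they close (so a half turn about z gives the same grasp; the last joint's range is limited). The gripper opens to 85 mm and grips with 20 to 120 N. Pads are 22 mm wide; open, the fingers measure 114 mm over their backs; the gripper's body (76 mm by 85 mm) begins 54 mm behind the grasp point. The pads swing forward as they close: fully open they stand 13 mm farther back than shut.
Start: joints at [64.206, 7.471, 85.268, -0, 87.261, -4.893], TCP at [214.037, 560.531, 404.692] pointing down, gripper open.
Joint ranges: [-169.43, 169.43], [-51.17, 129.36], [1.28, 143.12], [-76.62, 256.62], [0, 156.53], [-152.29, 152.29]. Speed limits (degrees/s): [136.94, 136.94, 159.86, 180, 180, 180].

### API

Orientations are given as [roll, pitch, yaw] about the fixed x, y, z axes, in that order (R = Rz(yaw) Ry(pitch) Rx(roll)).
In Python, from bench import * gives the robot as it stands.
- The arm moves only by the shell command python3 -m jog 'ROWS' [FORCE]. ROWS is text: rows parted by semicolons, each of 7 numbers parted by spaces: the shift along the tool's x, y, z scaled (see below), then the turn, a rotation vector about the tool's x, y, z scaled (see below), then the closure, from -1 (fully open) to 1 (shut). In form: tx ty tz wx wy wz hand; .... A call has 1 to 5 rows; each row shifts and turns the commanded pose from where the row before left it, along the tool's axes as they then stand; what a row does not reach is not made up. The controller multiplies each number of a shift by 0.1 m and each number of a turn by 60 degrees. A row lasts 1/8 s, in which the tool goes at most 62.5 mm and 10.7 degrees, less where a joint would pass 70% of its speed; a pose out of reach is approached as far as the arm can. A call with a number of a shift or a turn outside -1 to 1 is refused whole. A call with a gripper value outside its range is refused whole. The fingers move at their own pace and stop on an object; FORCE is the grip in N (left out, the last holds). Time passes only in rows, so rows that do not move let the fingers close. It gives the time, the measured TCP pose, the force, the opening and the grip force at its end, in the units of the state.
- sense(): the state, without advancing time (a new reading comes with each control period).
- snapshot(name): name is "side" or "top" or "wrist"; returns a dict with "img" (384x512x3 uint8, red, green, blue), "fx", "fy", "cx", "cy" (pixels), "extrinsics" (4x4, takes a point from camera to world coordinates). Camera axes: x right, y down, z forward; pixel columns grow to the right and rows downward; lengths in mm; the calibration is good to about 2 mm. A picture is of the moment at which its call begins. There is no depth.
- hand_in(): hands the job in; it is judged then, once.
The state is a dict: "time": time; "joint_pos": joint angles; "qd": joint speeds; "joint_efforts": joint torques, N m; "tool_pos": TCP position; "tcp_rot": TCP orientation; "ft_force": force on the tool from outside, world axes, zero at the start; "wrist_torque": the same for the moment, N m; "finger_gap": finger opening in mm; "grip_force": force on a finger pad.
Only numpy, scipy, OpenCV 4.12 (cv2) and the standard library are available. Lean on these libraries where they do the work, as an engineer would, in place of code of your own. Each camera call takes 0.05 s, during which the arm holds its last target. There are 200 camera calls.

### The job

Gently lay the blue-capped specimen tube on its side in the viewer's two V rests, without dropping it, and let go of it. Then turn the black filter knob on top of the viewer clockwise, counting the clicks, to its third stop without running past it, and hold it there: the knob springs back when released, so finish while still gripping it at the third stop. Leave the orange-capped tube, the stone tray, the loupe and the tweezers where they are.

Things in the scene. Friction and masses are not known exactly. Their poses are not given: they have to be found in the camera images.
- blue_tube_mid (a point): Centre (half-way up) of the loose tube to lay down: smooth, round, closed, 26 mm in diameter, 100 mm long, clear with a dark blue stone inside, its top 22 mm a blue cap of the same diameter; about 70 g. It starts upright on the table (centre 50 mm up). z runs along the tube to the cap. Its place is swapped at random with the orange-capped tube.
- blue_tube: The same tube; origin at the centre of its foot, z along the tube towards the cap.
- cradle (a point): Where the centre of the laid tube belongs (up to 15 mm off along y is fine): 60 mm above the table, between two aluminium V rests fixed to the viewer. z up; y: the way the tube lies (cap at either end), pointing away from the optical head. Rests: at y = +36 and -36 mm, 8 mm thick, 90 degree notches 40 mm wide, tips level with the tube's axis. Between them it is free down to the base plate.
- viewer: The fixed viewer: black base plate 150 x 310 x 12 mm (x, y, z), origin at the centre of its underside, z up, turned up to 0.35 rad either way. Cradle at y = +75 mm; beyond it (+y) is free. Dark optical head at y = -85 mm: 110 mm wide (x), 120 mm long (y), top 85 mm above the table, knob on top, a lens sticking out 12 mm towards the cradle, 88 mm from the cradle's centre.
- knob_grip (a point): Grip point of the filter knob, on its vertical axis, 115 mm above the table, at mid-height of its bar: black, 46 mm long, 14 mm wide, its top 14 mm above this point, on a disc 48 mm in diameter whose top is 18 mm below. The bar lies along this point's x (pointer end with white line at -x) and turns with the knob; z up. Round it an aluminium dial with dots.
- filter_knob (a joint): Filter knob angle, rad: 0 at home (pointer at the large dot), growing clockwise seen from above. Stops (clicks) every 24 degrees: 0.419, 0.838, third 1.257; hard end 2.18. The torque to turn it is about 0.1 N m at a stop, rises to 0.2 and falls to about 0.02 N m before the next. It always springs home when let go, so turn it to the third stop in one firm grip.
- amber_tube: Bystander: another upright tube of the same size with an orange cap and an amber stone; origin at the centre of its foot.
- stone_tray: Bystander: black open sorting tray 100 x 130 x 22 mm; origin at the centre of its underside.
- loupe: Bystander: white hand loupe 75 mm long and 16 mm high lying on the table; origin under its round lens end.
- tweezers: Bystander: steel tweezers 130 mm long and 8 mm thick lying on the table; origin under the middle.

How it is judged:
By the outcome, as a careful person would: the job done as asked, in the order asked, and still so for the second after the job is handed in, while the arm keeps its last pose, push and grip.
It also fails if it takes over 56 s, if anything falls off the work surface, if the arm or the gripper's body presses on something with over 40 N, if the wrist force passes 120 N, or if a joint passes its speed limit or range.

## Working session

There is one attempt and no reset: what is moved stays moved. The work goes in short steps, Python scripts to look and compute and a shell command to move; the robot and the scene stay as the last step left them, time stands still between calls to the robot, and variables do not carry over. Pictures are saved under pics/ and viewed, at most 10 in all, crops included, and the job is handed in when it is done.

```bash
ls; mkdir -p pics
python3 - <<'E'
from bench import *
import cv2,numpy as np
for n in("top","side"):
    s=snapshot(n);cv2.imwrite(f"pics/{n}0.png",cv2.resize(s["img"][:,:,::-1],(800,600),interpolation=cv2.INTER_CUBIC))
    print(n,s["fx"],s["cx"],s["cy"],np.round(s["extrinsics"],3).tolist())
s=sense();print(s)
E
```

```text
pics
top 361.19989857196657 250.47987516758755 192.80500920096497 [[0.027, -0.989, 0.146, 464.997], [-1.0, -0.029, -0.011, -46.707], [0.015, -0.145, -0.989, 934.936], [0.0, 0.0, 0.0, 1.0]]
side 406.62584418134924 259.54260168934945 199.05717750764708 [[0.769, -0.336, 0.545, -93.923], [-0.64, -0.393, 0.661, -861.794], [-0.008, -0.856, -0.517, 728.423], [0.0, 0.0, 0.0, 1.0]]
{'time': 0.1, 'joint_pos': array([ 6.42042608e+01,  7.51046842e+00,  8.53245688e+01, -9.61972984e-04,
        8.72620654e+01, -4.89263654e+00]), 'qd': array([-0.08973609,  0.03465008, -0.08156491, -0.02819341, -0.09730687,
       -0.08533574]), 'joint_efforts': array([ 9.89041764e-04, -5.70945704e+01, -5.01946092e+01, -2.04461003e-04,
        7.91191414e-03,  4.63158744e-05]), 'tool_pos': array([213.95709675, 560.32489532, 403.73769242]), 'tcp_rot': array([-1.79903169e+02, -7.32447206e-03,  1.59096938e+02]), 'ft_force': array([0.64965342, 0.62042991, 0.70692065]), 'wrist_torque': array([-0.00510055, -0.01047979,  0.07566227]), 'grip_force': 0.0, 'finger_gap': 85.35435841151406}
```

View pics/top0.png

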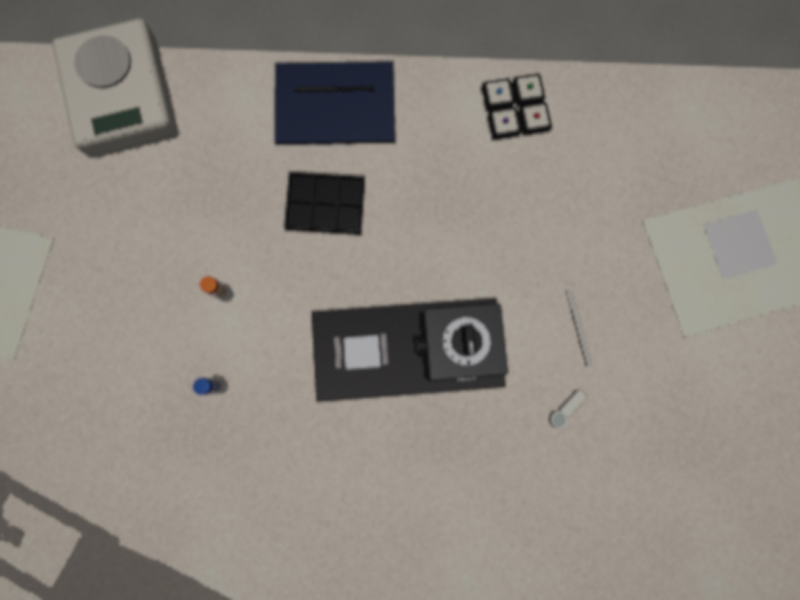

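View pics/side0.png

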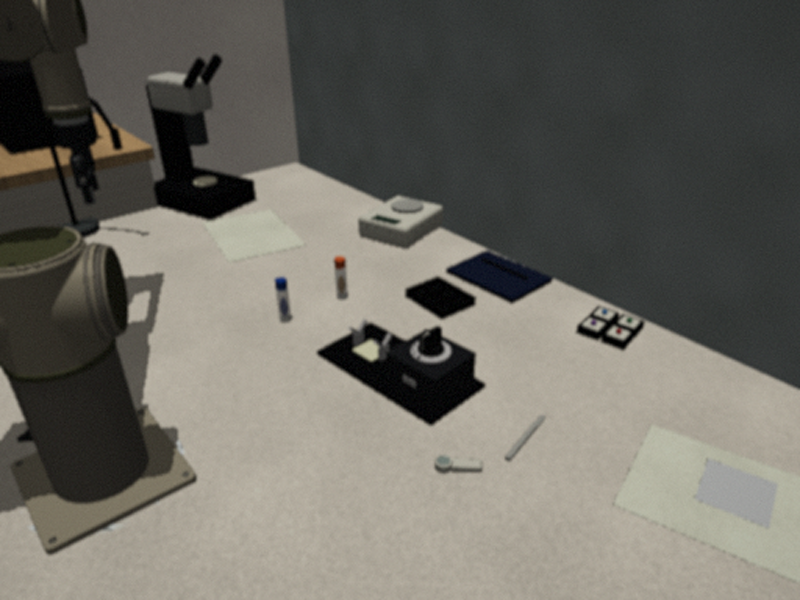

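The top view shows the blue cap at (203,386), the orange cap at (209,285), the viewer base corners at (312,311), (317,401) and (505,387), and the knob at (466,341). The viewer's +y points left in the image. The side view agrees: blue tube at (281,283), knob at (432,338). The side view also shows both tubes upright.

```bash
cat > h.py <<'E'
from bench import *
import cv2,numpy as np
def ray(s,u,v,z):
    E=s["extrinsics"];d=E[:3,:3]@[(u-s["cx"])/s["fx"],(v-s["cy"])/s["fy"],1];o=E[:3,3]
    return (o+d*(z-o[2])/d[2])[:2]
def proj(s,P):
    E=s["extrinsics"];c=(np.asarray(P,float)-E[:3,3])@E[:3,:3]
    return np.stack([s["fx"]*c[...,0]/c[...,2]+s["cx"],s["fy"]*c[...,1]/c[...,2]+s["cy"]],-1)
E
python3 - <<'E'
from h import *
from scipy.optimize import least_squares
S={n:snapshot(n) for n in("top","side")}
C={}
for n,s in S.items():
    hsv=cv2.cvtColor(s["img"],cv2.COLOR_RGB2HSV)
    for c,(lo,hi) in dict(blue=((105,120,60),(125,255,255)),orange=((3,150,90),(16,255,255))).items():
        m=cv2.inRange(hsv,lo,hi);k,_,st,ce=cv2.connectedComponentsWithStats(m)
        print(n,c,[(np.round(ce[i],1).tolist(),int(st[i,4])) for i in range(1,k) if st[i,4]>25])
        for i in range(1,k):
            if st[i,4]>25:print('  z=95:',np.round(ray(s,*ce[i],95 if n=="top" else 89),1))
s=S["top"];g=1/1.5625
px=np.array([(312,311),(317,401),(505,387),(466,341),(338,352),(384.5,349)])*g
L=np.array([(75,155,12),(-75,155,12),(-75,-155,12),(0,-85,120),(0,111,52),(0,39,52)])
def W(p):
    c,q=np.cos(p[2]),np.sin(p[2]);return np.c_[L[:,0]*c-L[:,1]*q+p[0],L[:,0]*q+L[:,1]*c+p[1],L[:,2]]
r=least_squares(lambda p:(proj(s,W(p))-px).ravel(),[430,-30,0]);print("viewer",r.x,"deg",np.degrees(r.x[2]));print(np.round(r.fun.reshape(-1,2)/g,1).tolist())
p=r.x;f=lambda y:p[:2]+y*np.array([-np.sin(p[2]),np.cos(p[2])])
print("cradle",f(75),"knob",f(-85))
print("side proj*1.56 base/knob",np.round(proj(S["side"],W(p))/g,0).tolist())
E
```

```text
top blue [([129.5, 246.9], 81)]
  z=95: [455.8 217.1]
top orange [([133.5, 182.0], 72)]
  z=95: [606.5 219.1]
side blue []
side orange []
viewer [ 5.23587092e+02 -8.57092952e+01  9.99438058e-02] deg 5.726358259980517
[[-1.9, -1.1], [-2.0, 1.2], [1.3, 0.9], [3.3, -1.2], [-0.3, 0.2], [-0.8, -0.1]]
cradle [516.10377942 -11.08356219] knob [ 532.0681799  -170.28512599]
side proj*1.56 base/knob [[371.0, 319.0], [316.0, 348.0], [430.0, 420.0], [430.0, 333.0], [357.0, 325.0], [382.0, 339.0]]
```

```bash
cat >> h.py <<'E'
from scipy.spatial.transform import Rotation as Ro
def pose(g,yaw,tilt,back=0,off=155):
    """grasp point g; tool y along world yaw, tool z tilted from down by tilt towards tool x"""
    R=Ro.from_euler('xyz',[180,0,yaw+90],degrees=True)*Ro.from_rotvec([0,np.radians(tilt),0])
    return np.asarray(g,float)-(off+back)*R.as_matrix()[:,2],R
def rows(p1,R1,N,cur=None):
    s=sense();p0,R0=cur or (s["tool_pos"],Ro.from_euler('xyz',s["tcp_rot"],degrees=True))
    w=(R0.inv()*R1).as_rotvec()/N
    A=sum(Ro.from_rotvec(w*k).as_matrix() for k in range(N))
    t=np.linalg.solve(A,R0.inv().apply(p1-p0))
    a=np.round(t/100,3);b=np.round(np.degrees(w)/60,3)
    p,R=p0,R0;tips=[]
    for k in range(N):
        p=p+R.apply(a*100);R=R*Ro.from_rotvec(np.radians(b*60));tips.append(p+173*R.as_matrix()[:,2])
    print(N,"x",*a,*b,"| mm/row",np.linalg.norm(t).round(1),"deg/row",np.degrees(np.linalg.norm(w)).round(1),"end",p.round(1),"minTip",np.min(tips,0).round(0))
    return p,R
E
python3 - <<'E'
from h import *
G=[456,217,50]
c=rows(*pose(G,25,50,100),16)
E
```

```text
16 x -0.402 -0.125 -0.048 -0.02 0.049 0.043 | mm/row 42.4 deg/row 4.1 end [538.8  39.9 215.7] minTip [240. 159. 104.]
```

Run:
```python
from h import *
G=[456,217,50]
p,R=pose(G,25,50,100);c=rows(p+[0,0,80],R,15)
```

```text
15 x -0.407 -0.128 -0.101 -0.021 0.053 0.046 | mm/row 43.9 deg/row 4.4 end [537.4  40.  294.1] minTip [240. 160. 183.]
```

```bash
R="" ; python3 -m jog '-0.407 -0.128 -0.101 -0.021 0.053 0.046 -1; -0.407 -0.128 -0.101 -0.021 0.053 0.046 -1; -0.407 -0.128 -0.101 -0.021 0.053 0.046 -1; -0.407 -0.128 -0.101 -0.021 0.053 0.046 -1; -0.407 -0.128 -0.101 -0.021 0.053 0.046 -1' 25; python3 -m jog '-0.407 -0.128 -0.101 -0.021 0.053 0.046 -1; -0.407 -0.128 -0.101 -0.021 0.053 0.046 -1; -0.407 -0.128 -0.101 -0.021 0.053 0.046 -1; -0.407 -0.128 -0.101 -0.021 0.053 0.046 -1; -0.407 -0.128 -0.101 -0.021 0.053 0.046 -1'; python3 -m jog '-0.407 -0.128 -0.101 -0.021 0.053 0.046 -1; -0.407 -0.128 -0.101 -0.021 0.053 0.046 -1; -0.407 -0.128 -0.101 -0.021 0.053 0.046 -1; -0.407 -0.128 -0.101 -0.021 0.053 0.046 -1; -0.407 -0.128 -0.101 -0.021 0.053 0.046 -1'
python3 - <<'E'
from h import *
s=sense();print(s["joint_pos"].round(1))
G=[456,217,50]
for n in("wrist",):
    s=snapshot(n);cv2.imwrite(f"pics/{n}1.png",cv2.resize(s["img"][:,:,::-1],(800,600)))
    print(proj(s,[G,[456,217,100],[456,217,0],[516,-11,60]])*1.5625)
rows(*pose(G,25,50,100),3)
E
```

```text
time: 0.82
tool_pos: [370.8, 409.2, 429.6]
tcp_rot: [175.5, -16.6, 145.8]
ft_force: [0.3, -0.2, -0.4]
finger_gap: 85.2
grip_force: 0.0
time: 1.45
tool_pos: [484.4, 227.3, 389.9]
tcp_rot: [175.0, -33.6, 132.1]
ft_force: [-0.6, 0.6, -0.1]
finger_gap: 85.6
grip_force: 0.0
time: 2.08
tool_pos: [537.8, 38.9, 293.8]
tcp_rot: [-179.3, -50.2, 114.4]
ft_force: [0.4, -0.5, -0.4]
finger_gap: 85.6
grip_force: 0.0
[-13.7  17.4  93.4  37.8 103.  -41.2]
[[408.77252963 366.25830347]
 [409.0183294  334.6017629 ]
 [408.5864834  390.21918908]
 [312.439607   880.00289465]]
3 x -0.187 0.013 0.171 -0.001 -0.002 -0.005 | mm/row 25.3 deg/row 0.3 end [538.4  39.9 213.8] minTip [481. 157. 103.]
```

View pics/wrist1.png

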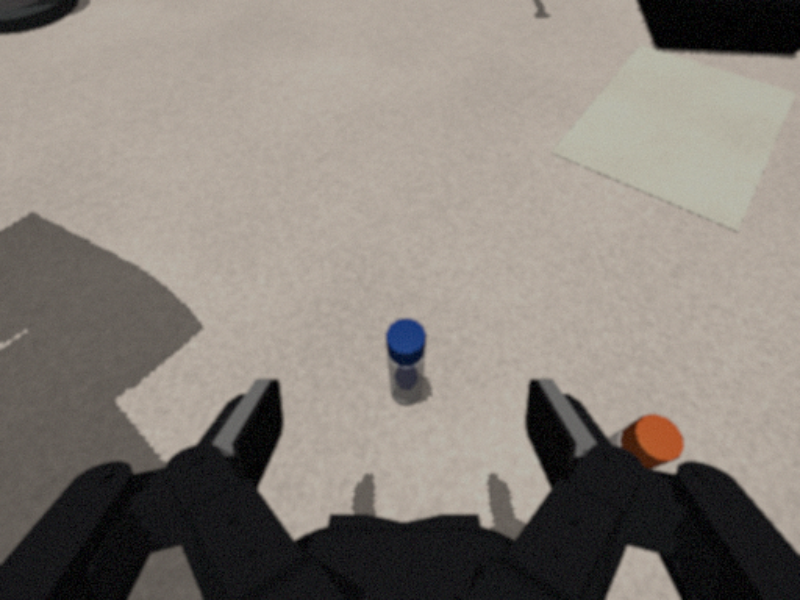

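The wrist view shows the blue cap top at (406,335), predicted (409,335), so the fix is good to about 2 mm. The orange tube, at (652,440), is outside the fingers.

```bash
python3 -m jog '-0.187 0.013 0.171 0 -0.002 -0.005 -1; -0.187 0.013 0.171 0 -0.002 -0.005 -1; -0.187 -0.007 0.171 0 -0.002 -0.005 -1; 0 0 0.2 0 0 0 -1; 0 0 0.2 0 0 0 -1'; python3 -m jog '0 0 0.2 0 0 0 -1; 0 0 0.2 0 0 0 -1; 0 0 0.1 0 0 0 -1; 0 0 0.1 0 0 0 -1;0 0 0 0 0 0 -1'
python3 - <<'E'
from h import *
s=snapshot("wrist");cv2.imwrite("pics/wrist2.png",cv2.resize(s["img"][:,:,::-1],(800,600)))
print((sense()["tool_pos"]+155*Ro.from_euler('xyz',sense()["tcp_rot"],degrees=True).as_matrix()[:,2]).round(1))
E
```

```text
time: 2.75
tool_pos: [523.9, 73.0, 191.8]
tcp_rot: [179.6, -49.8, 115.9]
ft_force: [0.0, -0.1, 0.0]
finger_gap: 85.4
grip_force: 0.0
time: 3.38
tool_pos: [504.7, 113.2, 153.5]
tcp_rot: [179.6, -49.8, 115.9]
ft_force: [0.5, 0.6, -0.0]
finger_gap: 85.4
grip_force: 0.0
[454.4 219.8  53.7]
```

View pics/wrist2.png

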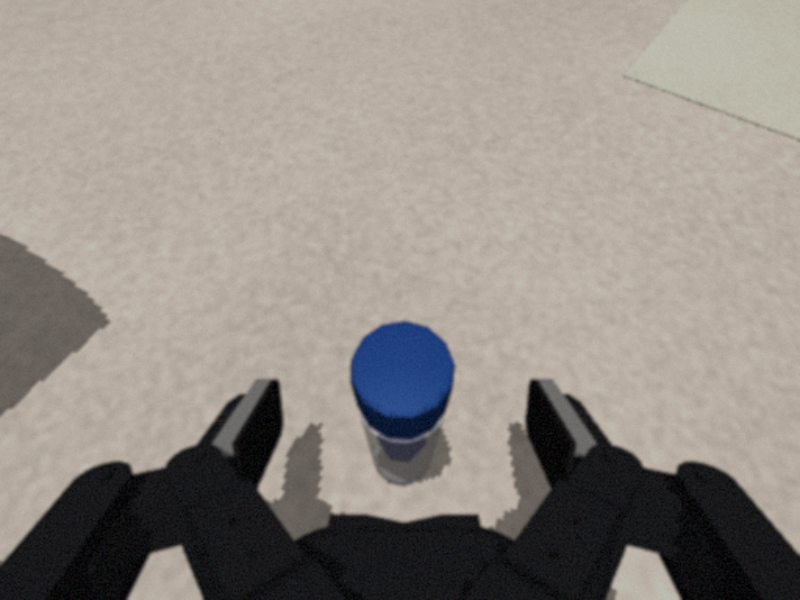

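The tube stands centred between the pads at (403,400), so I'm closing the gripper gently.

```bash
python3 -m jog '0 0 0 0 0 0 1;0 0 0 0 0 0 1;0 0 0 0 0 0 1;0 0 0 0 0 0 1;0 0 0 0 0 0 1' 30;  python3 -m jog '0 0 0 0 0 0 1;0 0 0 0 0 0 1'
python3 - <<'E'
from h import *
s=snapshot("wrist");cv2.imwrite("pics/wrist3.png",cv2.resize(s["img"][:,:,::-1],(800,600)))
p,R=pose([454.4,219.8,53.7],25.7,50);up=p+[0,0,150]
c=rows(up,sense() and Ro.from_euler('xyz',sense()["tcp_rot"],degrees=True),5)
# above cradle, laid
p2,R2=pose([516,-11,190],5.7,-40);c=rows(p2,R2,20,c)
E
```

```text
time: 4.05
tool_pos: [505.1, 112.8, 154.0]
tcp_rot: [179.6, -49.7, 115.9]
ft_force: [1.1, -1.5, 0.7]
finger_gap: 25.5
grip_force: 30.9
time: 4.3
tool_pos: [505.1, 112.9, 154.0]
tcp_rot: [179.6, -49.7, 115.9]
ft_force: [0.5, -0.6, 2.2]
finger_gap: 25.2
grip_force: 30.9
5 x 0.227 0.003 -0.194 0.0 0.0 0.0 | mm/row 29.9 deg/row 0.0 end [506.1 112.6 303.3] minTip [449. 232.  72.]
20 x -0.013 -0.004 -0.004 -0.001 -0.074 0.018 | mm/row 1.4 deg/row 4.6 end [505.7  87.4 307.9] minTip [454. -23. 128.]
```

View pics/wrist3.png

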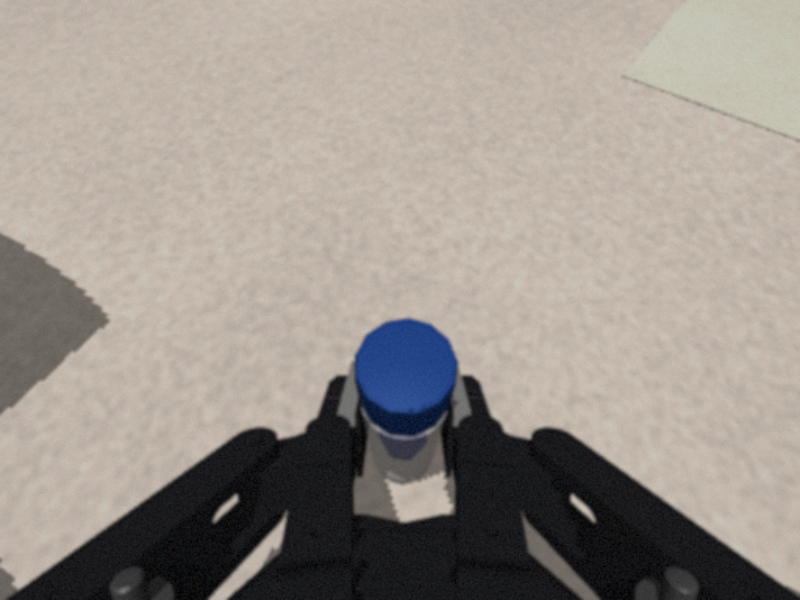

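Held firmly at the tube's middle: cap at (406,370), gap 25 mm. Now I'll lift, then swing the tube flat above the cradle.

```bash
python3 -m jog '0.227 0.003 -0.194 0 0 0 1;0.227 0.003 -0.194 0 0 0 1;0.227 0.003 -0.194 0 0 0 1;0.227 0.003 -0.194 0 0 0 1;0.227 0.003 -0.194 0 0 0 1'
python3 -m jog '-0.013 -0.004 -0.004 0 -0.074 0.018 1;-0.013 -0.004 -0.004 0 -0.074 0.018 1;-0.013 -0.004 -0.004 0 -0.074 0.018 1;-0.013 -0.004 -0.004 0 -0.074 0.018 1;-0.013 -0.004 -0.004 0 -0.074 0.018 1'
python3 -m jog '-0.013 -0.004 -0.004 0 -0.074 0.018 1;-0.013 -0.004 -0.004 0 -0.074 0.018 1;-0.013 -0.004 -0.004 0 -0.074 0.018 1;-0.013 -0.004 -0.004 0 -0.074 0.018 1;-0.013 -0.004 -0.004 0 -0.074 0.018 1'
python3 -m jog '-0.013 -0.004 -0.004 0 -0.074 0.018 1;-0.013 -0.004 -0.004 0 -0.074 0.018 1;-0.013 -0.004 -0.004 0 -0.074 0.018 1;-0.013 -0.004 -0.004 0 -0.074 0.018 1;-0.013 -0.004 -0.004 0 -0.074 0.018 1'
python3 -m jog '-0.013 -0.004 -0.004 0 -0.074 0.018 1;-0.013 -0.004 -0.004 0 -0.074 0.018 1;-0.013 -0.004 -0.004 0 -0.074 0.018 1;-0.013 -0.004 -0.004 0 -0.074 0.018 1;-0.013 -0.004 -0.004 0 -0.074 0.018 1'
python3 - <<'E'
from h import *
print(sense()["joint_pos"].round(1))
a=snapshot("wrist");b=snapshot("side");t=snapshot("top")
cv2.imwrite("pics/w4.png",np.hstack([cv2.resize(i,(400,300)) for i in(a["img"][:,:,::-1],)]+[cv2.resize(b["img"][160:256,190:318,::-1],(400,300))]))
cv2.imwrite("pics/w4.png",np.vstack([cv2.imread("pics/w4.png"),np.hstack([cv2.resize(t["img"][170:266,190:318,::-1],(400,300),interpolation=cv2.INTER_CUBIC),cv2.resize(b["img"][:,:,::-1],(400,300))])]))
print("wrist cradle, rests",(proj(a,[[516,-11,60]])*400/512).round(0))
E
```

```text
time: 4.97
tool_pos: [505.7, 112.7, 303.7]
tcp_rot: [179.6, -49.8, 115.8]
ft_force: [0.6, 0.4, -0.5]
finger_gap: 25.0
grip_force: 30.8
time: 5.6
tool_pos: [506.4, 106.1, 300.0]
tcp_rot: [-176.5, -27.2, 109.7]
ft_force: [0.6, 0.5, -0.4]
finger_gap: 25.1
grip_force: 30.9
time: 6.22
tool_pos: [506.7, 99.1, 300.0]
tcp_rot: [-175.4, -4.7, 105.8]
ft_force: [-0.5, -0.3, -1.0]
finger_gap: 25.2
grip_force: 30.9
time: 6.85
tool_pos: [506.4, 92.6, 302.6]
tcp_rot: [-175.8, 17.8, 102.1]
ft_force: [-0.1, 0.9, -1.1]
finger_gap: 25.3
grip_force: 30.9
time: 7.48
tool_pos: [505.5, 87.6, 307.4]
tcp_rot: [-178.2, 40.3, 97.3]
ft_force: [-0.6, -0.1, -1.1]
finger_gap: 24.8
grip_force: 30.9
[ 17.6   4.7 103.6 -39.3  84.2  19.6]
wrist cradle, rests [[209.  74.]]
```

View pics/w4.png

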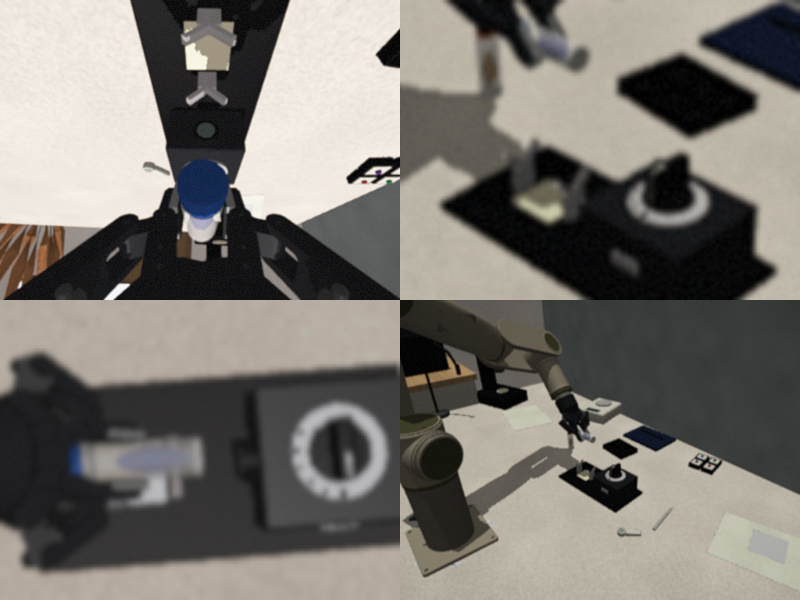

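The tube hangs level. In the wrist tile the two V rests show near (208,40) and (207,90), in line with the tube, and the side tile shows it above the cradle. I'll zoom in and compare against the predicted rest tips.

Run:
```python
from h import *
a=snapshot("wrist");k=5;u0,v0=200,0
im=cv2.resize(a["img"][v0:v0+120,u0:u0+140,::-1],None,fx=k,fy=k,interpolation=cv2.INTER_CUBIC)
im=cv2.convertScaleAbs(im,alpha=1.0)
psi=np.radians(5.7);ex=np.array([np.cos(psi),np.sin(psi),0]);ey=np.array([-np.sin(psi),np.cos(psi),0]);c=np.array([516.1,-11.1,0])
for y in(32,-32):
    for x,z in((20,60),(-20,60),(0,40)):
        q=proj(a,c+x*ex+y*ey+[0,0,z]);q=(q-[u0,v0]+.5)*k;print(y,x,q.round());cv2.circle(im,tuple(int(i) for i in q),4,(0,0,255),1)
cv2.imwrite("pics/w5.png",im)
t=snapshot("top");s=sense();R=Ro.from_euler('xyz',s["tcp_rot"],degrees=True);print((s["tool_pos"]+R.apply([0,0,155])).round(1),R.as_matrix().round(3).tolist())
```

```text
32 20 [500. 298.]
32 -20 [203. 291.]
32 0 [352. 211.]
-32 20 [450. 642.]
-32 -20 [221. 636.]
-32 0 [336. 559.]
[513.5 -11.9 188.9] [[-0.098, 0.994, 0.05], [0.759, 0.108, -0.642], [-0.644, -0.025, -0.765]]
```

View pics/w5.png

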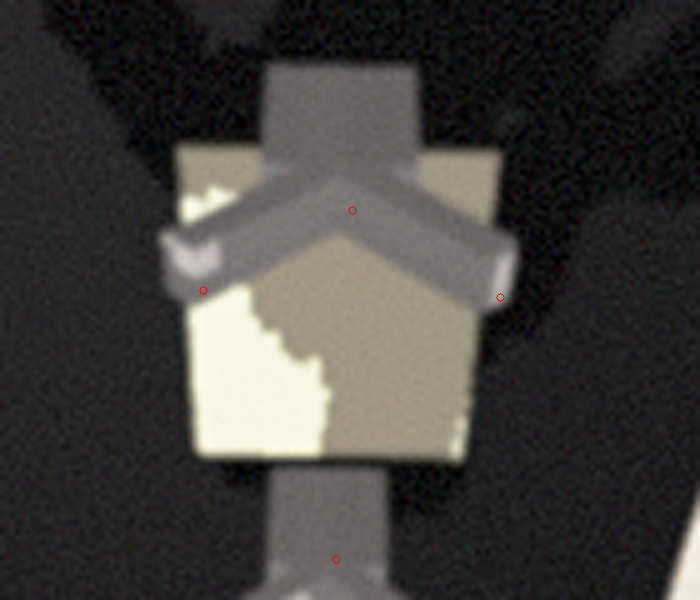

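The outer rest's notch sits at (341,235), with tips at (190,303) and (480,308). The offset from the prediction puts the cradle about 2 mm further −x and 3 mm further −y, near (514.4,−14). The tube needs only about +1 mm in x. I'll lower it now.

```bash
python3 -m jog '0.129 0.013 0.153 0 0 0 1;0.129 0.005 0.153 0 0 0 1;0.129 0.005 0.153 0 0 0 1;0.129 0.005 0.153 0 0 0 1;0.097 0.004 0.115 0 0 0 1'
python3 -m jog '0.064 0.003 0.077 0 0 0 1;0.064 0.003 0.077 0 0 0 1;0 0 0 0 0 0 1'
python3 - <<'E'
from h import *
a=snapshot("wrist");b=snapshot("side");t=snapshot("top")
f=lambda i,r,c,h,w:cv2.resize(i["img"][r:r+h,c:c+w,::-1],(400,300),interpolation=cv2.INTER_CUBIC)
cv2.imwrite("pics/w6.png",np.vstack([np.hstack([f(a,0,0,384,512),f(b,165,190,84,112)]),np.hstack([f(t,180,190,84,112),f(a,200,160,144,192)])]))
s=sense();R=Ro.from_euler('xyz',s["tcp_rot"],degrees=True);print((s["tool_pos"]+R.apply([0,0,155])).round(1),s["wrist_torque"].round(2))
E
```

```text
time: 8.35
tool_pos: [506.3, 87.4, 210.7]
tcp_rot: [-178.1, 40.2, 97.4]
ft_force: [-1.1, 0.1, -0.7]
finger_gap: 25.3
grip_force: 30.9
time: 8.72
tool_pos: [506.7, 87.3, 192.0]
tcp_rot: [-178.1, 40.2, 97.4]
ft_force: [-0.1, -0.6, -0.1]
finger_gap: 25.0
grip_force: 30.9
[515.2 -12.3  74.9] [ 0.4   0.03 -0.01]
```

View pics/w6.png

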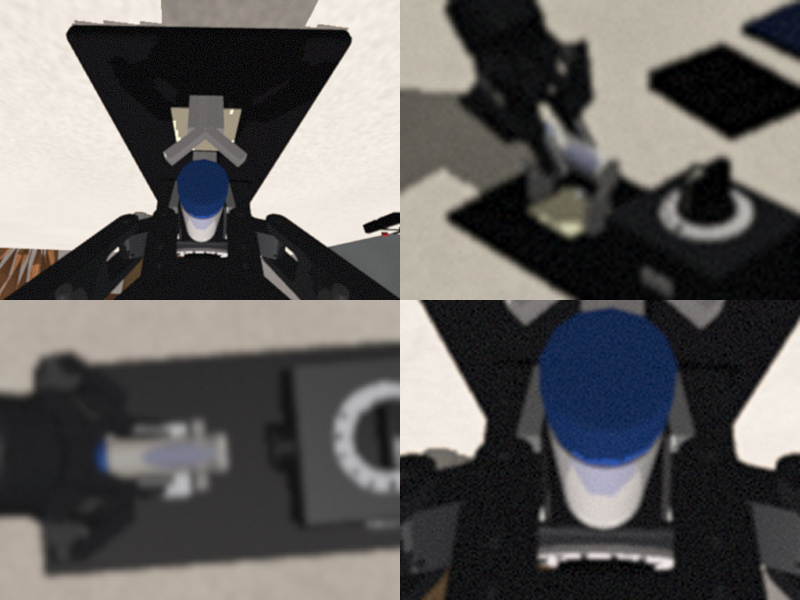

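The cap centre (204,185) lines up with the outer rest (mid 205), and the top tile shows the tube spanning the rests. Now I'll lower it in small steps until contact.

```bash
python3 -m jog '0.032 0.001 0.038 0 0 0 1;0.032 0.001 0.038 0 0 0 1;0 0 0 0 0 0 1'
python3 -m jog '0.013 0.001 0.015 0 0 0 1;0 0 0 0 0 0 1'; python3 -m jog '0.007 0 0.008 0 0 0 1;0 0 0 0 0 0 1'; python3 -m jog '0.007 0 0.008 0 0 0 1;0 0 0 0 0 0 1'
```

```text
time: 9.25
tool_pos: [506.5, 87.3, 182.1]
tcp_rot: [-178.1, 40.2, 97.4]
ft_force: [-0.6, 0.8, -0.4]
finger_gap: 24.8
grip_force: 30.9
time: 9.5
tool_pos: [506.8, 87.4, 180.6]
tcp_rot: [-178.2, 40.2, 97.3]
ft_force: [0.6, -0.4, -0.6]
finger_gap: 25.3
grip_force: 30.9
time: 9.75
tool_pos: [506.8, 87.4, 179.6]
tcp_rot: [-178.2, 40.2, 97.3]
ft_force: [-0.4, -0.4, -0.7]
finger_gap: 25.0
grip_force: 30.9
time: 10.0
tool_pos: [506.8, 87.4, 178.5]
tcp_rot: [-178.2, 40.2, 97.3]
ft_force: [-0.3, -0.2, -0.7]
finger_gap: 24.9
grip_force: 30.9
```

```bash
for i in 1; do python3 -m jog '0.007 0 0.008 0 0 0 1;0 0 0 0 0 0 1'; python3 -m jog '0.007 0 0.008 0 0 0 1;0 0 0 0 0 0 1'; python3 -m jog '0.007 0 0.008 0 0 0 1;0 0 0 0 0 0 1'; done | grep -E "tool_pos|ft"
```

```text
tool_pos: [506.8, 87.4, 177.4]
ft_force: [0.3, 1.1, -1.1]
tool_pos: [507.0, 87.5, 176.7]
ft_force: [0.6, -0.3, 0.3]
tool_pos: [507.3, 87.5, 176.0]
ft_force: [2.6, -0.5, 3.9]
```

```bash
for i in 1; do python3 -m jog '0.003 0.006 0.004 0 0 0 1;0 0 0 0 0 0 1'; python3 -m jog '0.003 0.004 0.004 0 0 0 1;0 0 0 0 0 0 1';  done | grep -E "tool_pos|ft|rot"
```

```text
tool_pos: [507.7, 87.5, 175.7]
tcp_rot: [-178.3, 40.2, 97.3]
ft_force: [-1.3, 0.7, 8.6]
tool_pos: [507.8, 87.5, 175.6]
tcp_rot: [-178.2, 40.3, 97.3]
ft_force: [-5.1, 2.4, 15.3]
```

Seated on both flanks. I'll relieve the push and then open.

```bash
(python3 -m jog '-0.004 -0.004 -0.005 0 0 0 1;0 0 0 0 0 0 1'; python3 -m jog '0 0 0 0 0 0 0.3;0 0 0 0 0 0 0.2;0 0 0 0 0 0 0.1;0 0 0 0 0 0 -0.2;0 0 0 0 0 0 -0.4') | grep -E "time|tool_pos|ft|gap"
python3 - <<'E'
from h import *
a=snapshot("wrist");b=snapshot("side");t=snapshot("top")
f=lambda i,r,c,h,w:cv2.resize(i["img"][r:r+h,c:c+w,::-1],(400,300),interpolation=cv2.INTER_CUBIC)
cv2.imwrite("pics/w7.png",np.vstack([np.hstack([f(a,0,0,384,512),f(b,165,190,84,112)]),np.hstack([f(t,180,190,84,112),f(a,200,160,144,192)])]))
E
```

```text
time: 11.5
tool_pos: [507.6, 87.5, 175.7]
ft_force: [0.3, 0.5, 7.2]
finger_gap: 25.1
time: 12.12
tool_pos: [507.3, 87.5, 174.9]
ft_force: [1.1, 0.1, -0.4]
finger_gap: 59.6
```

View pics/w7.png

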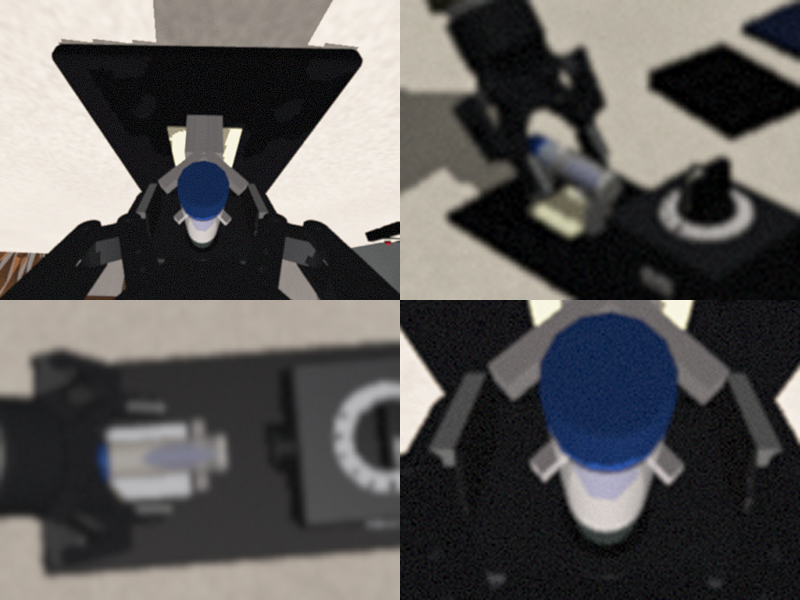

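The tube lies in both rests with the fingers clear on each side. I'll open fully, rise straight up, then turn above the knob.

```bash
(python3 -m jog '0 0 0 0 0 0 -1;0 0 0 0 0 0 -1;-0.032 -0.001 -0.038 0 0 0 -1;-0.064 -0.002 -0.077 0 0 0 -1;-0.129 -0.005 -0.153 0 0 0 -1';python3 -m jog '-0.16 -0.006 -0.19 0 0 0 -1;-0.16 -0.006 -0.19 0 0 0 -1;-0.16 -0.006 -0.19 0 0 0 -1;-0.16 -0.006 -0.19 0 0 0 -1;-0.16 -0.006 -0.19 0 0 0 -1') | grep -E "time|tool_pos|ft|gap"
python3 - <<'E'
from h import *
p,R=pose([531,-171,235],95.7,0);rows(p,R,15)
E
```

```text
time: 12.9
tool_pos: [507.1, 87.5, 210.6]
ft_force: [0.0, -0.6, -0.1]
finger_gap: 85.3
time: 13.52
tool_pos: [507.3, 87.7, 336.1]
ft_force: [0.0, 0.4, -0.1]
finger_gap: 85.3
15 x -0.141 -0.136 0.031 -0.036 0.034 -0.095 | mm/row 19.9 deg/row 6.4 end [ 531.6 -169.8  390. ] minTip [ 493. -169.  207.]
```

```bash
(python3 -m jog '-0.141 -0.136 0.031 -0.036 0.034 -0.095 -1;-0.141 -0.136 0.031 -0.036 0.034 -0.095 -1;-0.141 -0.136 0.031 -0.036 0.034 -0.095 -1;-0.141 -0.136 0.031 -0.036 0.034 -0.095 -1;-0.141 -0.136 0.031 -0.036 0.034 -0.095 -1'
python3 -m jog '-0.141 -0.136 0.031 -0.036 0.034 -0.095 -1;-0.141 -0.136 0.031 -0.036 0.034 -0.095 -1;-0.141 -0.136 0.031 -0.036 0.034 -0.095 -1;-0.141 -0.136 0.031 -0.036 0.034 -0.095 -1;-0.141 -0.136 0.031 -0.036 0.034 -0.095 -1'
python3 -m jog '-0.141 -0.136 0.031 -0.036 0.034 -0.095 -1;-0.141 -0.136 0.031 -0.036 0.034 -0.095 -1;-0.141 -0.136 0.031 -0.036 0.034 -0.095 -1;-0.141 -0.136 0.031 -0.036 0.034 -0.095 -1;-0.141 -0.136 0.031 -0.036 0.034 -0.095 -1') | grep -E "time|tool_pos|ft|rot"
python3 - <<'E'
from h import *
s=sense();print(s["joint_pos"].round(1),s["tool_pos"],s["tcp_rot"])
def ring(s,P):
    g=cv2.cvtColor(s["img"],cv2.COLOR_RGB2GRAY);q=proj(s,P);out=[]
    for th in (110,140,170):
        m=(g>th).astype(np.uint8);m=cv2.morphologyEx(m,cv2.MORPH_CLOSE,np.ones((5,5)))
        cs,_=cv2.findContours(m,cv2.RETR_CCOMP,cv2.CHAIN_APPROX_NONE)
        for c in cs:
            if len(c)>20:
                e=cv2.fitEllipse(c)
                if np.hypot(*(np.array(e[0])-q))<25 and e[1][1]<220:out.append((th,np.round(e[0],1).tolist(),np.round(e[1],0).tolist(),ray(s,*e[0],87).round(1)))
    print("pred",q.round(1));[print(o) for o in out]
for n in("wrist","top","side"):
    a=snapshot(n);ring(a,[531,-171,87])
    if n=="wrist":np.save("w8.npy",a["img"]);cv2.imwrite("pics/w8.png",cv2.resize(a["img"][:,:,::-1],(800,600)));print(proj(a,[531,-171,115])*1.5625)
E
```

```text
time: 14.15
tool_pos: [465.6, 5.1, 368.9]
tcp_rot: [-170.7, 26.8, 130.4]
ft_force: [0.5, -0.3, -0.5]
time: 14.78
tool_pos: [475.3, -90.3, 390.1]
tcp_rot: [-172.1, 12.2, 158.6]
ft_force: [-0.2, -0.5, 0.1]
time: 15.4
tool_pos: [531.9, -170.5, 389.2]
tcp_rot: [179.8, -0.2, -173.6]
ft_force: [-0.8, -0.2, -1.2]
[-2.310e+01  1.600e+00  9.300e+01  1.000e-01  8.560e+01 -1.194e+02] [ 531.91273485 -170.5140067   389.20482952] [ 179.82922416   -0.18988172 -173.64207762]
pred [257.6 184. ]
(110, [256.0, 183.7], [2.0, 30.0], array([ 530.9, -172.7]))
(110, [256.0, 182.9], [61.0, 64.0], array([ 530. , -172.8]))
(140, [255.5, 184.0], [0.0, 1.0], array([ 531.2, -173.1]))
(140, [255.0, 182.1], [57.0, 61.0], array([ 529.2, -173.9]))
[402.42148807 300.63550212]
pred [298.5 219. ]
pred [275.2 223.5]
(110, [278.7, 229.7], [2.0, 12.0], array([ 518.5, -199.3]))
```

Run:
```python
from h import *
a=snapshot("wrist");g=cv2.cvtColor(a["img"],cv2.COLOR_RGB2GRAY)
cs,_=cv2.findContours((g>100).astype(np.uint8),cv2.RETR_CCOMP,cv2.CHAIN_APPROX_NONE)
for c in cs:
    r=cv2.minAreaRect(c)
    if 12<max(r[1]) and np.hypot(r[0][0]-256,r[0][1]-184)<30:
        vx,vy,x0,y0=cv2.fitLine(c,cv2.DIST_L2,0,.01,.01).ravel()
        A,B=ray(a,x0-15*vx,y0-15*vy,129),ray(a,x0+15*vx,y0+15*vy,129);d=A-B if A[0]>B[0] else B-A
        print(r,len(c),"line yaw",np.degrees(np.arctan2(d[1],d[0])).round(2),"mid",((A+B)/2).round(1))
# dark bar/inner disc profile rows around knob for width
print(g[150:222:6,216:298:3])
```

```text
((256.0, 182.0), (2.0, 22.0), 0.0) 46 line yaw 5.64 mid [ 517.2 -173.9]
((255.5, 183.0), (64.0, 69.0), 90.0) 308 line yaw -82.38 mid [ 516.8 -173.7]
((255.5, 180.5), (361.0, 511.0), 90.0) 1968 line yaw -83.24 mid [ 513.9 -175.6]
[[ 84  82  76  81  78  79  80  81  76  74  67  60  71  86  85  76  57  45
   35  39  44  70  77  76  80  78  74  76]
 [ 80  81  78  84  77  76  83 186 244 241 143 142 143  46  57 143 146 133
  106 183 174  73  76  72  76  71  73  70]
 [ 75  75  74  81  87 229 244 242 231 138 145 146 134 131 133 137 143 147
  191 242 240 232 208  74  73  72  75  71]
 [ 77  77  75 115 239 243 241 167 130  54  20  24   7  78  60   1  26  24
   59 188 228 217 229 236  90  72  66  73]
 [ 65  73  87 242 239 234 142  72  13  20  24  15   8  99  75  21  20  25
   22  18  83 143 140 122 128  30  42  52]
 [ 72  65 183 243 235 159  77  21  29  27  26  19   7 128  98  18  19  21
   21  25  20  92 141 136 145  90  36  31]
 [ 45  38 118 235 136 144  52  20  27  19  29  21  22 128  94  18  11  22
   15  23  27  63 140 132 128  79  31  34]
 [ 32  32  55 148 138 143  94  17  20  24  19   8  19 123  93  16  17  15
   23  20  16 102 141 141 139  43  26  24]
 [ 32  36  26  85 143 142 142  85  15  10  23   5  12  19  25  18   9  23
   22  19  84 137  98 135  74  22  33  29]
 [ 32  38  31  34  48 139 140 140 136  73  27   7  14   8  26  19   7  25
   83 137 138 137 136  46  32  26  33  39]
 [ 35  38  29  30  33  30  44 123 135 138 141  75  22  22   9  21 101 141
  138 137 116  45  21  25  34  34  31  22]
 [ 31  34  36  27  32  28  36  30  31  33  68  41  16  18   9  11  62  68
   29  25  37  37  35  25  30  31  30  28]]
```

The pointer line lies at 5.6° yaw and the dial centre is at (530,−172.8), which matches the cradle-corrected estimate. Descending over the knob bar.

```bash
(python3 -m jog '0.021 -0.021 0.2 0 0 0.012 -1;0 0 0.2 0 0 0 -1;0 0 0.2 0 0 0 -1;0 0 0.2 0 0 0 -1;0 0 0.15 0 0 0 -1'
python3 -m jog '0 0 0.1 0 0 0 -1;0 0 0.09 0 0 0 -1;0 0 0 0 0 0 -1;0 0 0 0 0 0 -0.5;0 0 0 0 0 0 0' 40
python3 -m jog '0 0 0 0 0 0 1;0 0 0 0 0 0 1;0 0 0 0 0 0 1;0 0 0 0 0 0 1;0 0 0 0 0 0 1' 40) | grep -E "time|tool_pos|ft|rot|gap|grip"
python3 -c "
from bench import *
print(sense()['wrist_torque'],sense()['joint_pos'])"
```

```text
time: 16.23
tool_pos: [529.1, -171.7, 291.3]
tcp_rot: [179.8, -0.2, -174.6]
ft_force: [-0.4, -0.4, 0.6]
finger_gap: 85.3
grip_force: 0.0
time: 16.85
tool_pos: [529.7, -172.0, 275.0]
tcp_rot: [179.9, -0.1, -174.6]
ft_force: [-0.2, 0.1, -0.3]
finger_gap: 51.6
grip_force: 0.0
time: 17.48
tool_pos: [529.6, -172.1, 274.6]
tcp_rot: [179.9, -0.1, -174.6]
ft_force: [-0.8, -2.0, 4.4]
finger_gap: 13.2
grip_force: 43.1
[-0.35879963  0.21280607  0.09231485] [-2.32807226e+01  6.67742598e+00  1.00096624e+02  1.30110716e-03
  7.33847449e+01 -1.18693959e+02]
```

Gripped squarely with small forces. I'll firm up the grip and turn clockwise, one stop (24°) per call, reading the torque mid-way and at each stop.

```bash
cat > q.py <<'E'
from bench import *
s=sense();print("yaw",round(s["tcp_rot"][2],2),"turned",round((-174.6-s["tcp_rot"][2])%360,2),"F",s["ft_force"].round(1),"Tz",s["wrist_torque"].round(3),"gap",round(s["finger_gap"],1),"grip",round(s["grip_force"]),"j6",s["joint_pos"][5].round(1),s["tool_pos"].round(1),s["time"])
E
python3 -m jog '0 0 0 0 0 0 1;0 0 0 0 0 0 1' 90 >/dev/null; python3 q.py
python3 -m jog '0 0 0 0 0 0.1 1' >/dev/null; python3 q.py
python3 -m jog '0 0 0 0 0 0.1 1' >/dev/null; python3 q.py
python3 -m jog '0 0 0 0 0 0.1 1' >/dev/null; python3 q.py
python3 -m jog '0 0 0 0 0 0.1 1;0 0 0 0 0 0 1' >/dev/null; python3 q.py
```

```text
yaw -174.59 turned 359.99 F [-1.6 -0.8  4.9] Tz [-0.39   0.297  0.096] gap 12.5 grip 88 j6 -118.7 [ 529.5 -172.1  274.7] 17.725
yaw 179.31 turned 6.09 F [-1.5 -0.   5.7] Tz [0.036 0.301 0.183] gap 12.4 grip 88 j6 -112.6 [ 529.6 -171.9  274.7] 17.85
yaw 173.23 turned 12.17 F [-2.   2.4  5.4] Tz [0.247 0.312 0.164] gap 12.6 grip 88 j6 -106.5 [ 529.6 -171.7  274.7] 17.975
yaw 167.23 turned 18.17 F [-1.1  3.3  6.7] Tz [0.494 0.249 0.071] gap 12.4 grip 88 j6 -100.5 [ 529.6 -171.5  274.7] 18.1
yaw 161.34 turned 24.06 F [-1.   3.9  7. ] Tz [0.583 0.311 0.123] gap 12.5 grip 88 j6 -94.6 [ 529.7 -171.2  274.7] 18.35
```

First click seen: the torque went 0.18, fell to 0.07, and was back near 0.1 at 24°. Continuing.

```bash
python3 -m jog '0 0 0 0 0 0.1 1' >/dev/null; python3 q.py
python3 -m jog '0 0 0 0 0 0.1 1' >/dev/null; python3 q.py
python3 -m jog '0 0 0 0 0 0.1 1' >/dev/null; python3 q.py
python3 -m jog '0 0 0 0 0 0.1 1;0 0 0 0 0 0 1' >/dev/null; python3 q.py
python3 -m jog '0 0 0 0 0 0.1 1' >/dev/null; python3 q.py
python3 -m jog '0 0 0 0 0 0.1 1' >/dev/null; python3 q.py
python3 -m jog '0 0 0 0 0 0.09 1' >/dev/null; python3 q.py
python3 -m jog '0 0 0 0 0 0.06 1;0 0 0 0 0 0 1' >/dev/null; python3 q.py
```

```text
yaw 155.34 turned 30.06 F [-0.3  5.   6.6] Tz [0.866 0.076 0.216] gap 12.9 grip 88 j6 -88.6 [ 529.8 -171.   274.7] 18.475
yaw 149.25 turned 36.15 F [-1.1  5.9  5.7] Tz [ 1.097 -0.062  0.155] gap 12.4 grip 88 j6 -82.5 [ 529.8 -170.9  274.7] 18.6
yaw 143.25 turned 42.15 F [0.7 7.5 6.3] Tz [ 1.254 -0.265  0.088] gap 12.4 grip 88 j6 -76.5 [ 530.  -170.6  274.7] 18.725
yaw 137.37 turned 48.03 F [1.7 7.7 5.6] Tz [ 1.288 -0.292  0.125] gap 12.4 grip 88 j6 -70.6 [ 530.1 -170.5  274.7] 18.975
yaw 131.36 turned 54.04 F [3.7 9.4 5.3] Tz [ 1.463 -0.632  0.263] gap 12.6 grip 88 j6 -64.6 [ 530.2 -170.3  274.7] 19.1
yaw 125.27 turned 60.13 F [5.7 8.8 4.1] Tz [ 1.605 -0.826  0.125] gap 12.2 grip 88 j6 -58.5 [ 530.4 -170.2  274.7] 19.225
yaw 119.88 turned 65.52 F [ 7.  10.3  2.8] Tz [ 1.731 -1.085  0.019] gap 12.5 grip 88 j6 -53.1 [ 530.5 -170.1  274.7] 19.35
yaw 116.42 turned 68.98 F [ 6.  10.2  3.6] Tz [ 1.684 -1.086  0.102] gap 12.2 grip 88 j6 -49.6 [ 530.6 -170.   274.8] 19.6
```

```bash
python3 -m jog '0 0 0 0 0 0.025 1;0 0 0 0 0 0 1' >/dev/null; python3 q.py
python3 -m jog '0 0 0 0 0 0.025 1;0 0 0 0 0 0 1;0 0 0 0 0 0 1' >/dev/null; python3 q.py
python3 - <<'E'
from h import *
a=snapshot("wrist");b=snapshot("side");t=snapshot("top")
f=lambda i,r,c,h,w:cv2.resize(i["img"][r:r+h,c:c+w,::-1],(400,300),interpolation=cv2.INTER_CUBIC)
cv2.imwrite("pics/w9.png",np.vstack([np.hstack([f(a,110,150,150,200),f(b,165,190,84,112)]),np.hstack([f(t,165,190,120,160),f(t,0,0,384,512)])]))
E
```

```text
yaw 114.95 turned 70.45 F [ 6.8 10.4  2.7] Tz [ 1.67  -1.189  0.129] gap 12.4 grip 88 j6 -48.2 [ 530.7 -170.   274.7] 19.85
yaw 113.48 turned 71.92 F [ 7.2 11.3  2. ] Tz [ 1.778 -1.213  0.154] gap 12.8 grip 88 j6 -46.7 [ 530.7 -169.9  274.8] 20.225
```

View pics/w9.png

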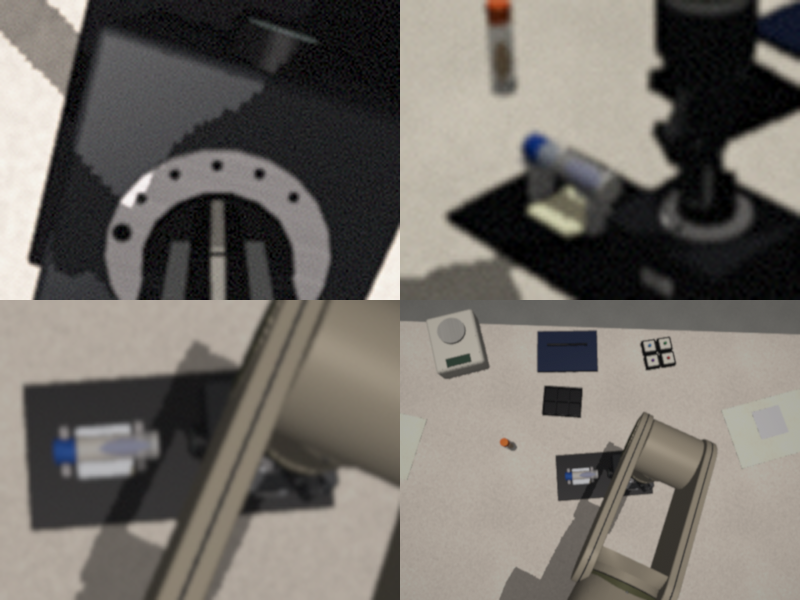

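The pointer line (217,230) aims exactly at the third small dot (217,165) past the large dot (122,232). The blue tube lies in both rests and the orange tube and stone tray are where they were. Handing in.

```bash
python3 -c "
from bench import *
print(hand_in())"
```

```text
the job is handed in; nothing more can be done
None
```

The blue-capped tube is lying in the two V rests, released without a drop, and the filter knob is still gripped at its third stop (72° clockwise, pointer on the third dot); the job was handed in at about 20 s of the 56 s allowed.

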